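Sweep the clothespegs into the cart drawer and shut it

ROBOT

A 7-joint arm with a two-finger parallel gripper is mounted at the origin on the work surface. World frame = base frame: x ahead of the robot, y to its left, z up, the work surface at z = 0. Lengths are in m, angles in rad, forces in N, time in s.
With the tool pointing down it reaches from about 0.35 to 0.9 m from the base axis. Payload 8.1 kg.
Tool frame: the origin (TCP) lies midway between the tips of the shut fingers; the grasp point (between the pads) lies arm.grasp_offset behind it (arm.grasp_offset is the distance from the TCP to the grasp point, in m); z points along the fingers, y is the line along which they close (so a half turn about z gives the same grasp; the last joint's range is limited). The gripper opens to 92 mm and grips with 3 to 60 N. Pads are 19 mm wide; open, the fingers measure 130 mm over their backs; the gripper's body (75 mm by 190 mm) begins 47 mm behind the grasp point.
Start: joints at [1.2, 0.434, 0.025, 1.573, -0.012, 1.134, -0.075], TCP at [0.165, -0.603, 0.227] pointing down, gripper open.
Joint ranges: [-2.62, 2.62], [-0.44, 2.09], [-1.27, 1.32], [0.08, 2.57], [-1.32, 4.46], [0.12, 2], [-2.74, 2.74]. Speed limits (rad/s): [2.22, 2.22, 3.01, 3.01, 3.14, 3.14, 3.14].

INTERFACE

Orientations are given as a rotation vector (axis times angle).
In Python, from cell import observe, imaging, arm gives the robot as it stands.
- The arm moves only by the tool apply_moves, never from a script. Its argument "commands" is a list of rows, each a list of 5 numbers: the opening in per cent of the stroke, from 0 (shut) to 100 (fully open), then the shift along the world's x, y, z in units of 0.06 m (1.0 is 0.06 m), then the turn about the world's z in units of 0.5 rad (1.0 is 0.5 rad). A call has 1 to 12 rows; each row shifts and turns the commanded pose from where the row before left it; what a row does not reach is not made up. A row lasts 1/8 s, in which the tool goes at most 62.5 mm and 10.7 degrees, less where a joint would pass 70% of its speed; a pose out of reach is approached as far as the arm can. A call with a number of a shift or a turn outside -1 to 1 is refused whole. A call with a gripper value outside its range is refused whole. The fingers move at their own pace and stop on an object; "newtons" is the grip in N (left out, the last holds). Time passes only in rows, so rows that do not move let the fingers close. It gives the time, the measured TCP pose, the force, the opening and the grip force at its end, in the units of the state.
- observe(): the state, without advancing time (a new reading comes with each control period).
- imaging.get_image(name): name is "scene" or "top" or "wrist"; returns (picture, depth): 384x512x3 uint8, red, green, blue; 384x512 float32, m along the optical axis (not along the pixel's ray), 0 where there is no reading.
- imaging.camera_params(name): a dict with "camera_matrix" (3x3 intrinsics, pixels), "origin" and "rotation" of the camera in the world; the wrist camera has in their place "tool_from_camera" (4x4, takes a point from camera to tool coordinates, whose origin is the TCP and whose axes are the flange's). Camera axes: x right, y up, looking along -z (the intrinsics and any distortion apply to the point x, -y, -z); pixel columns grow to the right and rows downward; lengths in m; the calibration is good to about 2 mm. A picture is of the moment at which its call begins: read the wrist's pose just before it. camera_params takes no time and is no camera call.
- arm.sign_off(): hands the job in; it is judged then, once.
The state is a dict: "clock": time; "joints": joint angles; "dq": joint speeds; "joint_efforts": joint torques, N m; "position": TCP position; "ee_rot": TCP orientation; "force": force on the tool from outside, world axes, zero at the start; "ft_torque": the same for the moment, N m; "width": opening from 0.0 (shut) to 1.0 (fully open); "gripper_force": force on a finger pad.
Only numpy, scipy, OpenCV 4.12 (cv2) and the standard library are available. Lean on these libraries where they do the work, as an engineer would, in place of code of your own. Each camera call takes 0.05 s, during which the arm holds its last target. There are 200 camera calls.

TASK

With the fingertips, sweep the three pastel clothespegs off the front edge of the grey cart's top so that they drop into the open drawer below, then push the drawer fully shut with the pegs inside. Only push: do not squeeze or lift the pegs, and leave the bucket, the stain brush and the chrome clip where they are.

Things in the scene. Friction and masses are not known exactly. Their poses are not given: they have to be found in the camera images.
- cart: grey plastic storage cart, fixed; its top is a flat deck 500 mm wide, 300 mm deep, with 16 mm rims left, right and rear, none at the front edge, which faces the robot. Origin: middle of the front edge on the deck surface (world z 0.10); x to the rear (away from the robot), y to its left, z up. The robot's table ends at world x 0.35; beyond it, below the drawer, is only the floor
- drawer (a joint): opening of the cart's top drawer in m: 0 fully shut, positive when pulled out along the cart's -x (towards the robot), at most 0.14; starts about 0.105 to 0.12 open. It slides with about 1.5 N of friction and stays where it is left
- drawer_floor (a point): middle of the drawer's inner floor, 92 mm below the deck, axes as the cart's. Inside, the drawer is 256 mm deep (x from -130 to +126 mm) and 460 mm wide (y), side walls 72 mm high. What goes over the deck's front edge falls in, through the gap between that edge and the front panel
- drawer_front (a point): middle of the top edge of the drawer's front panel, on its outer face (towards the robot), 16 mm below the deck. The panel is flat, 485 mm wide, 6 mm thick, 86 mm high below this point; a strip stands 10 mm out 72 to 82 mm down. Pushing the face along the cart's +x shuts the drawer; shut, the face stands 6 mm in front of the deck's front edge
- peg_pink: pink clothespeg lying on its side, a bar 72 mm long (its x), 13 mm wide (y) and 10 mm high (z), 14 g; origin at its centre, 5 mm above the cart top while it lies there
- peg_mint: mint green clothespeg lying on its side, a bar 72 mm long (its x), 13 mm wide (y) and 10 mm high (z), 14 g; origin at its centre, 5 mm above the cart top while it lies there
- peg_lilac: lilac clothespeg lying on its side, a bar 72 mm long (its x), 13 mm wide (y) and 10 mm high (z), 14 g; origin at its centre, 5 mm above the cart top while it lies there
- bucket: closed white detergent bucket with a blue hinged lid, 127 mm across, 128 mm high, on the left part of the deck; origin at the centre of its underside. Leave alone
- brush: black plastic stain brush, 38 mm (x) by 125 mm (y), 56 mm high, on the deck behind the pegs; origin at the centre of its underside. Leave alone
- clip: chrome spring clip, 50 mm (x) by 46 mm (y), 22 mm high, on the deck behind the pegs; origin at the centre of its underside. Leave alone
There are look-alikes about, which are no part of the job. What is shaped like the peg_pink but red is not meant.

How it is judged:
By the outcome, as a careful person would: the job done as asked, in the order asked, and still so for the second after the job is handed in, with the robot touching nothing.
It also fails if it takes over 61 s, if anything falls off the work surface, if the arm or the gripper's body presses on something with over 40 N, if the wrist force passes 120 N, or if a joint passes its speed limit or range.

## Working session

There is one attempt and no reset: what is moved stays moved. The work goes in short steps, Python scripts to look and compute and a tool call to move; the robot and the scene stay as the last step left them, time stands still between calls to the robot, and variables do not carry over. Pictures are saved under pics/ and viewed, at most 10 in all, crops included, and the job is handed in when it is done.

Besides the shell and the picture viewer there is one more tool, called after ">>>" as name([rows], argument=value, ...), one row to a line, values as JSON. apply_moves: Moves the arm, as the interface text tells. Its arguments: {"type":"object","properties":{"commands":{"type":"array"},"newtons":{"type":"number"}},"required":["commands"]}

```bash
mkdir -p pics; cat > h.py <<'E'
import numpy as np, cv2
from cell import observe, imaging, arm
def snap(n,f=None):
    im,d=imaging.get_image(n)
    if f: cv2.imwrite('pics/'+f,im[:,:,::-1])
    return im,d
def world(n,d):
    p=imaging.camera_params(n);K=np.array(p['camera_matrix'])
    v,u=np.mgrid[0:384,0:512]
    c=np.stack([(u-K[0,2])/K[0,0]*d,-(v-K[1,2])/K[1,1]*d,-d],-1)
    return c@np.array(p['rotation']).T+np.array(p['origin'])
E
python3 - <<'E'
from h import *
s=observe();print(s['clock'],s['position'],s['ee_rot'],arm.grasp_offset)
p=imaging.camera_params('top');print(p)
im,d=snap('top','top1.png');im2,_=snap('scene','scene1.png')
np.save('top.npy',world('top',d));np.save('topim.npy',im)
E
```

```text
0.0 [ 0.16518771 -0.60223826  0.22596081] [-3.11196439e+00 -4.19181534e-01  5.99535135e-04] 0.0188
{'camera_matrix': array([[477.4028685 ,   0.        , 255.84606447],
       [  0.        , 477.4028685 , 188.31960108],
       [  0.        ,   0.        ,   1.        ]]), 'origin': array([ 0.27909097, -0.01724076,  1.26471714]), 'rotation': array([ 0.13159964, -0.16068199, -1.56099806])}Traceback (most recent call last):
  File "<stdin>", line 5, in <module>
  File "h.py", line 11, in world
    return c@np.array(p['rotation']).T+np.array(p['origin'])
           ~~~~~~~~~~~~~~~~~~~~~~~~~~~^~~~~~~~~~~~~~~~~~~~~~
ValueError: operands could not be broadcast together with shapes (384,512) (3,)
```

View pics/top1.png

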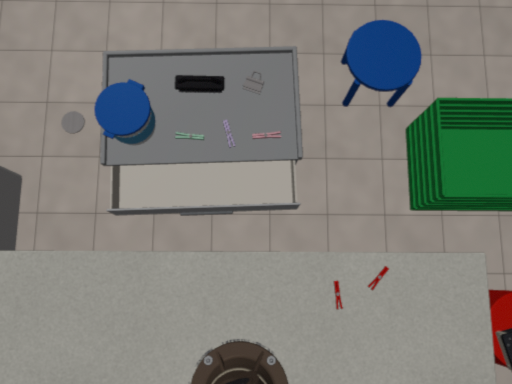

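View pics/scene1.png

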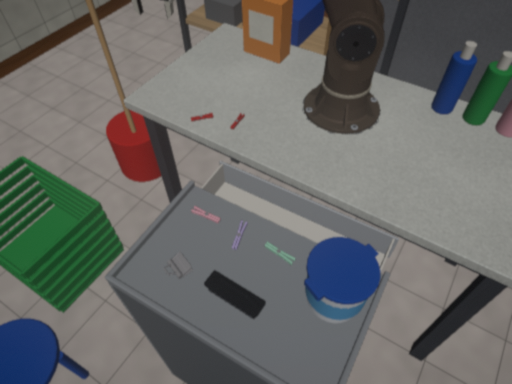

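The pegs on the cart top are mint (190,136), lilac (229,133) and pink (266,135). The red look-alikes lie on the table at (338,294) and (378,278), so they are not meant. I'll confirm this in one enlarged crop.

```bash
sed -i 's/np.array(p\[.rotation.\]).T/cv2.Rodrigues(np.array(p["rotation"]))[0].T/' h.py
python3 - <<'E'
from h import *
im,d=snap('top');W=world('top',d)
cv2.imwrite('pics/crop.png',cv2.resize(im[40:220,95:305,::-1],None,fx=3.3,fy=3.3,interpolation=cv2.INTER_CUBIC))
hsv=cv2.cvtColor(im,cv2.COLOR_RGB2HSV).astype(int)
for n,(u,v) in dict(mint=(190,136),lilac=(229,133),pink=(266,135),brush=(200,83),clip=(254,83)).items():
    sl=np.s_[v-18:v+19,u-(19 if n!='brush' else 28):u+(20 if n!='brush' else 29)]
    h=hsv[sl];w=W[sl].reshape(-1,3)
    m=(h[...,1]>60).ravel() if n in('mint','lilac','pink') else (w[:,2]>.108)
    p=w[m];c=p.mean(0);
    r=cv2.minAreaRect((p[:,:2]*1000).astype(np.float32));print(n,m.sum(),c.round(3),'rect',np.round(r[0]),np.round(r[1]),round(r[2]),'min',p.min(0).round(3),'max',p.max(0).round(3))
for u,v in [(110,155),(120,155),(160,155),(200,155),(250,155),(290,155),(200,163),(200,170),(200,207),(200,209),(115,210),(295,205),(103,60),(299,60),(299,158),(103,163),(123,110),(145,125)]: print((u,v),W[v,u].round(3))
for u in(150,240,285): print(u,[(v,*W[v,u].round(3)[[0,2]]) for v in list(range(158,168))+list(range(202,214))])
E
```

```text
mint 1 [0.633 0.14  0.105] rect [633. 140.] [0. 0.] 0 min [0.633 0.14  0.105] max [0.633 0.14  0.105]<stdin>:9: RuntimeWarning: Mean of empty slice.
  ret = um.true_divide(
Traceback (most recent call last):
ValueError: zero-size array to reduction operation minimum which has no identity
```

View pics/crop.png

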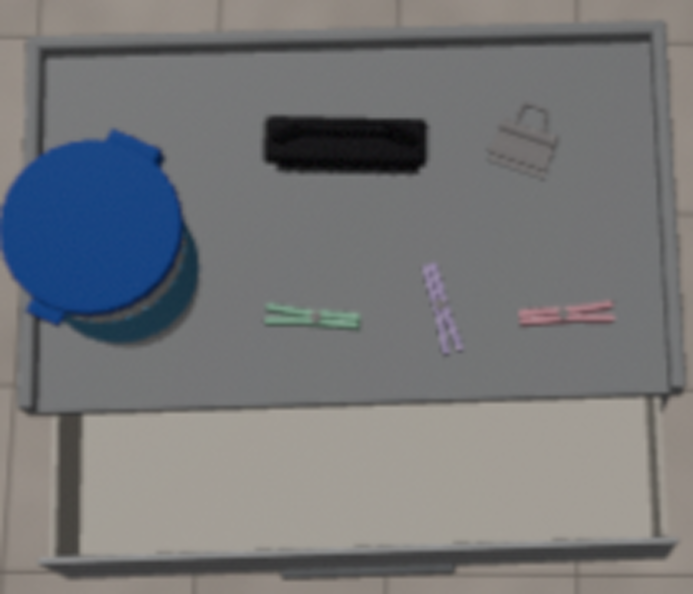

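The crop shows mint on the left, lilac in the middle pointing rearward, and pink on the right, with the bucket, brush and clip behind them.

```bash
cat > m.py <<'E'
from h import *
im,d=snap('top');W=world('top',d)
I=im.astype(int);c=I.max(2)-I.min(2)
for n,(u,v) in dict(mint=(190,136),lilac=(229,133),pink=(266,135)).items():
    sl=np.s_[v-18:v+19,u-19:u+20]
    m=(c[sl]>25).ravel();p=W[sl].reshape(-1,3)[m]
    r=cv2.minAreaRect((p[:,:2]*1000).astype(np.float32));print(n,m.sum(),np.round(r[0]),np.round(r[1]),round(r[2]),'min',p.min(0).round(3),'max',p.max(0).round(3))
E
cat > m2.py <<'E'
from m import *
for n,sl in dict(brush=np.s_[68:98,170:232],clip=np.s_[66:100,238:272],bucket=np.s_[76:145,90:158]).items():
    p=W[sl].reshape(-1,3);p=p[(p[:,2]>.108)&(p[:,2]<.3)];print(n,p.min(0).round(3),p.max(0).round(3))
for u,v in [(160,155),(200,155),(250,155),(290,155),(115,210),(295,205),(103,60),(299,60),(299,158),(103,163)]: print((u,v),W[v,u].round(3))
for u in(130,270): print(u,[(v,*W[v,u].round(3).tolist()) for v in list(range(158,168))+list(range(202,214))])
E
python3 m2.py
```

```text
mint 88 [629. 129.] [67. 14.] 84 min [0.623 0.095 0.104] max [0.64  0.163 0.114]
lilac 21 [476.   5.] [397.  14.] 9 min [ 0.279 -0.017  0.104] max [0.672 0.04  1.265]
pink 103 [636. -63.] [15. 70.] 4 min [ 0.627 -0.099  0.097] max [ 0.644 -0.028  0.114]
brush [0.744 0.045 0.108] [0.785 0.169 0.161]
clip [ 0.745 -0.056  0.108] [ 0.801 -0.005  0.124]
bucket [0.589 0.207 0.109] [0.787 0.355 0.234]
(160, 155) [0.581 0.202 0.102]
(200, 155) [0.583 0.102 0.1  ]
(250, 155) [ 0.583 -0.024  0.105]
(290, 155) [ 0.586 -0.125  0.096]
(115, 210) [0.444 0.31  0.085]
(295, 205) [ 0.461 -0.138  0.076]
(103, 60) [0.83  0.356 0.112]
(299, 60) [ 1.257 -0.249 -0.76 ]
(299, 158) [ 0.575 -0.146  0.107]
(103, 163) [0.557 0.338 0.115]
130 [(158, 0.574, 0.277, 0.098), (159, 0.571, 0.276, 0.101), (160, 0.279, -0.017, 1.265), (161, 0.567, 0.277, 0.095), (162, 0.565, 0.277, 0.095), (163, 0.561, 0.276, 0.101), (164, 0.559, 0.277, 0.096), (165, 0.558, 0.278, 0.089), (166, 0.575, 0.299, 0.007), (167, 0.573, 0.299, 0.006), (202, 0.477, 0.294, 0.006), (203, 0.475, 0.294, 0.005), (204, 0.471, 0.292, 0.012), (205, 0.4
[... 178 characters left out ...]
.068), (212, 0.444, 0.281, 0.051), (213, 0.444, 0.286, 0.032)]
270 [(158, 0.576, -0.074, 0.1), (159, 0.574, -0.074, 0.099), (160, 0.571, -0.074, 0.1), (161, 0.593, -0.079, 0.003), (162, 0.589, -0.078, 0.009), (163, 0.585, -0.078, 0.011), (164, 0.584, -0.078, 0.006), (165, 0.58, -0.078, 0.01), (166, 0.577, -0.078, 0.01), (167, 0.575, -0.078, 0.006), (202, 0.479, -0.078, 0.007), (203, 0.477, -0.078, 0.003), (204, 0.462, -0.074, 0.084), (205, 0.459, -0.074, 0.085), (206, 0.46, -0.075, 0.066), (207, 0.459, -0.076, 0.056), (208, 0.459, -0.077, 0.034), (209, 0.458, -0.077, 0.023), (210, 0.459, -0.078, 0.001), (211, 0.559, -0.114, -0.738), (212, 0.556, -0.114, -0.743), (213, 0.553, -0.115, -0.751)]
```

>>> apply_moves([
  [0,0.3,0.36,0.2,-0.2],
  [0,0.5,0.6,0.2,-0.26],
  [0,0.55,0.66,0,0],
  [0,0.55,0.66,0,0],
  [0,0.55,0.66,0,0],
  [0,0.55,0.66,0,0],
  [0,0.55,0.66,0,0],
  [0,0.55,0.66,0,0],
  [0,0.55,0.66,0,0],
  [0,0.55,0.66,0,0],
  [0,0.55,0.66,0,0],
  [0,0.55,0.66,0,0],
])

```text
clock: 1.7
position: [0.5442, -0.1479, 0.2507]
ee_rot: [3.141, 0.059, -0.0]
force: [0.5, -1.7, -0.0]
width: 0.007
gripper_force: 0.0
```

>>> apply_moves([
  [0,0.5,0.6,0,0],
  [0,0.5,0.6,0,0],
  [0,0.5,0.6,0,0],
  [0,0.5,0.6,0,0],
  [0,0.4,0.6,0,0],
  [0,0,0,-0.6,0],
  [0,0,0,-0.6,0],
  [0,0,0,-0.5,0],
  [0,0,0,0,0],
])

```text
clock: 2.82
position: [0.6855, 0.0305, 0.146]
ee_rot: [3.14, 0.059, -0.008]
force: [0.3, -0.6, 0.7]
width: 0.009
gripper_force: 0.0
```

```bash
python3 - <<'E'
from h import *
s=observe();print(s['position'],s['force'])
im,d=snap('wrist')
p=imaging.camera_params('wrist')
cv2.imwrite('pics/w1.png',im[:,:,::-1]);print(p)
T=np.array(p['tool_from_camera']);K=np.array(p['camera_matrix'])
v,u=np.mgrid[0:384,0:512]
c=np.stack([(u-K[0,2])/K[0,0]*d,-(v-K[1,2])/K[1,1]*d,-d,np.ones_like(d)],-1)
R=cv2.Rodrigues(np.array(s['ee_rot']))[0]
W=(c@T.T)[...,:3]@R.T+s['position']
I=im.astype(int);m=(I[...,2]-I[...,1]>18)&(abs(W[...,2]-.105)<.02)
q=W[m];print(m.sum(),q.min(0).round(3),q.max(0).round(3))
b=(W[...,2]>.095)&(W[...,2]<.105);print('deck z',np.median(W[b][:,2]))
E
```

```text
[0.6854846  0.03050574 0.14600834] [ 0.28269601 -0.60478343  0.66250859]
{'camera_matrix': array([[321.57577823,   0.        , 258.96543521],
       [  0.        , 321.57577823, 193.34383922],
       [  0.        ,   0.        ,   1.        ]]), 'tool_from_camera': array([[ 1.12257564e-03,  9.69508207e-01,  2.45056270e-01,
         6.65367733e-02],
       [ 9.99999283e-01, -1.19079368e-03,  1.30212598e-04,
        -5.28195226e-04],
       [ 4.18053640e-04,  2.45055948e-01, -9.69508849e-01,
        -1.58378831e-01],
       [ 0.00000000e+00,  0.00000000e+00,  0.00000000e+00,
         1.00000000e+00]])}Traceback (most recent call last):
  File "<stdin>", line 12, in <module>
    return umr_minimum(a, axis, None, out, keepdims, initial, where)
ValueError: zero-size array to reduction operation minimum which has no identity
```

View pics/w1.png

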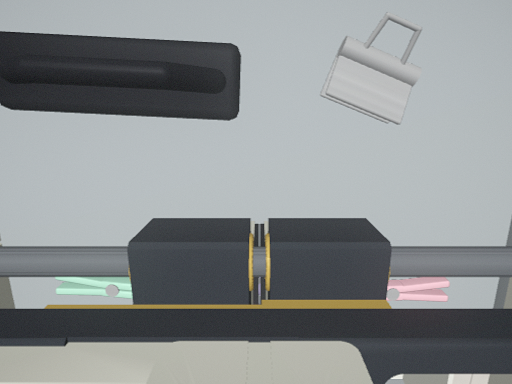

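The wrist view shows the brush, upper left, and the clip, upper right, both clear. The fingers, around (260,260), hide the lilac peg, so I'll get its ends from the first top picture.

```bash
python3 - <<'E'
from h import *
im=cv2.imread('pics/top1.png').astype(int)
m=np.zeros((384,512),bool);sl=np.s_[112:155,212:246]
m[sl]=(im[sl][...,0]-im[sl][...,1]>14)
W=world('top',np.ones((384,512)));o=np.array(imaging.camera_params('top')['origin'])
r=W[m]-o;P=o+r*((.108-o[2])/r[:,2:3])
print(m.sum(),P.min(0).round(3),P.max(0).round(3),'rear y',P[P[:,0]>P[:,0].max()-.01][:,1].mean(),P.mean(0))
s,_=snap('scene');cv2.imwrite('pics/s2.png',cv2.resize(s[170:340,130:400,::-1],None,fx=2.9,fy=2.9))
E
```

```text
120 [0.605 0.017 0.108] [0.673 0.045 0.108] rear y 0.03989040110807484 [0.6392022  0.03172527 0.108     ]
```

View pics/s2.png

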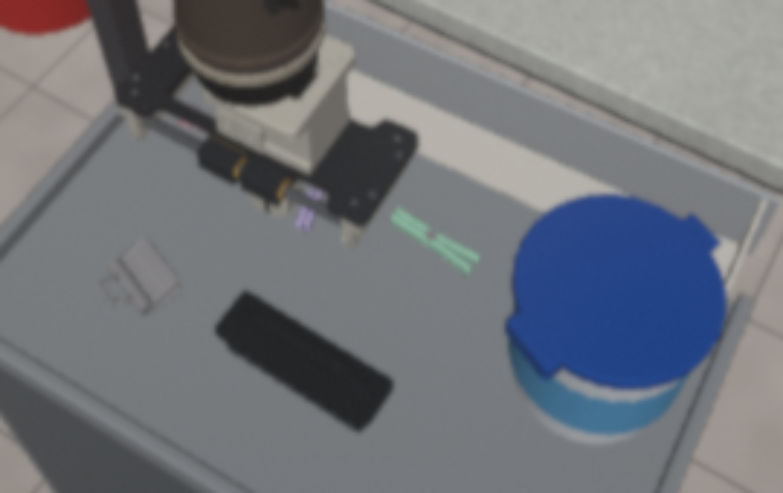

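In the scene view the lilac peg is at about (303,215), beside and below the raised shut fingers at (265,200). Pale nubs show at (350,230) and (135,120). I'll check how far down they reach.

```bash
python3 - <<'E'
from h import *
im,d=snap('scene');W=world('scene',d)
for a in[np.s_[240:258,244:258],np.s_[205:222,170:184],np.s_[232:246,212:232]]:
    for row in W[a][::2,::2]: print(' '.join('%.2f,%.2f,%.3f'%tuple(q) for q in row))
    print()
E
```

```text
0.72,0.11,0.258 0.72,0.11,0.254 0.72,0.11,0.259 0.72,0.11,0.258 0.71,0.12,0.255 0.71,0.12,0.258 0.71,0.12,0.259
0.72,0.11,0.254 0.72,0.11,0.255 0.72,0.11,0.259 0.72,0.12,0.255 0.72,0.12,0.257 0.72,0.12,0.258 0.71,0.12,0.256
0.72,0.10,0.231 0.72,0.11,0.249 0.72,0.11,0.253 0.72,0.12,0.258 0.72,0.12,0.257 0.72,0.12,0.257 0.72,0.13,0.257
0.72,0.10,0.227 0.72,0.11,0.230 0.72,0.11,0.247 0.72,0.12,0.250 0.72,0.12,0.254 0.72,0.13,0.254 0.72,0.13,0.250
0.66,0.06,0.100 0.66,0.06,0.099 0.72,0.11,0.240 0.72,0.12,0.244 0.72,0.12,0.247 0.72,0.13,0.248 0.70,0.12,0.218
0.67,0.06,0.100 0.66,0.07,0.100 0.72,0.11,0.233 0.72,0.12,0.236 0.72,0.12,0.240 0.72,0.13,0.241 0.65,0.08,0.097
0.67,0.06,0.100 0.67,0.07,0.099 0.72,0.11,0.226 0.72,0.12,0.229 0.72,0.12,0.224 0.66,0.08,0.099 0.66,0.09,0.099
0.67,0.07,0.098 0.67,0.07,0.101 0.72,0.11,0.216 0.72,0.12,0.222 0.72,0.12,0.217 0.66,0.09,0.099 0.66,0.09,0.100
0.68,0.07,0.101 0.67,0.07,0.098 0.67,0.08,0.101 0.67,0.08,0.101 0.67,0.08,0.099 0.67,0.09,0.099 0.66,0.09,0.099

0.73,-0.06,0.251 0.73,-0.05,0.255 0.73,-0.05,0.257 0.73,-0.04,0.257 0.72,-0.04,0.256 0.72,-
[... 1413 characters left out ...]
36 0.72,0.06,0.233 0.72,0.07,0.231 0.72,0.07,0.232
0.68,-0.01,0.101 0.67,-0.01,0.099 0.70,0.02,0.159 0.70,0.02,0.165 0.72,0.05,0.224 0.72,0.06,0.226 0.72,0.06,0.231 0.72,0.06,0.228 0.70,0.05,0.184 0.72,0.07,0.229
0.68,-0.01,0.098 0.68,-0.01,0.101 0.68,-0.01,0.098 0.70,0.02,0.157 0.70,0.03,0.161 0.70,0.03,0.165 0.72,0.06,0.220 0.72,0.06,0.218 0.70,0.05,0.178 0.69,0.05,0.166
0.69,-0.01,0.100 0.68,-0.01,0.101 0.68,-0.00,0.100 0.68,0.00,0.099 0.70,0.03,0.153 0.70,0.03,0.155 0.70,0.04,0.162 0.70,0.04,0.167 0.70,0.05,0.171 0.66,0.02,0.099
0.69,-0.01,0.099 0.69,-0.00,0.102 0.69,0.00,0.100 0.68,0.00,0.098 0.68,0.01,0.098 0.68,0.01,0.101 0.70,0.04,0.154 0.70,0.04,0.157 0.70,0.05,0.161 0.67,0.03,0.100
```

>>> apply_moves([
  [0,0.1,0.07,-0.2,0],
  [0,0,0,-0.3,0],
  [0,0,0,-0.18,0],
  [0,0,0,0,0],
])

```text
clock: 3.48
position: [0.6923, 0.0348, 0.1063]
ee_rot: [3.141, 0.059, -0.004]
force: [0.0, -0.2, -0.0]
width: 0.009
gripper_force: 0.0
```

>>> apply_moves([
  [0,-0.1,0,0,0],
  [0,-0.2,0,0,0],
  [0,-0.2,0,0,0],
  [0,-0.2,0,0,0],
  [0,-0.2,0,0,0],
  [0,-0.2,0,0,0],
  [0,-0.2,0,0,0],
  [0,0,0,0,0],
])

```text
clock: 4.47
position: [0.6144, 0.035, 0.108]
ee_rot: [3.141, 0.06, -0.001]
force: [0.0, 0.2, -0.3]
width: 0.004
gripper_force: 0.0
```

```bash
python3 - <<'E'
from h import *
s=observe();print(s['position'],s['force'])
a,_=snap('scene');cv2.imwrite('pics/s3.png',cv2.resize(a[150:310,150:400,::-1],None,fx=3,fy=3))
E
```

```text
[0.61441426 0.03503028 0.10803671] [ 0.02780214  0.23932326 -0.28123516]
```

View pics/s3.png

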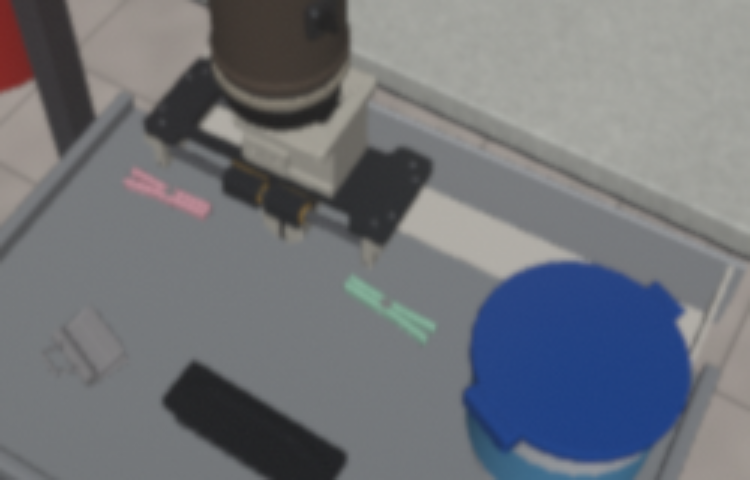

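The lilac peg is out of sight in front of the fingers. Mint (390,310), pink (167,192), brush and clip haven't moved. I'll keep going, slightly lower.

>>> apply_moves([
  [0,-0.15,0,-0.06,0],
  [0,-0.2,0,0,0],
  [0,-0.2,0,0,0],
  [0,-0.2,0,0,0],
  [0,-0.2,0,0,0],
  [0,-0.2,0,0,0],
  [0,-0.1,0,0,0],
  [0,0,0,0,0],
])

```text
clock: 5.52
position: [0.5401, 0.035, 0.1045]
ee_rot: [3.141, 0.059, 0.0]
force: [0.7, 0.0, -0.4]
width: 0.006
gripper_force: 0.0
```

>>> apply_moves([
  [100,0,0,0.5,0],
  [100,0,0,0.5,0],
  [100,0.3,0.1,0.4,0],
  [100,0.5,0.2,0,0],
  [100,0.5,0.2,0,0],
  [100,0.5,0.2,0,0],
  [100,0.2,0,0,0],
  [100,0,0,0,0],
])

```text
clock: 6.52
position: [0.6606, 0.0764, 0.1878]
ee_rot: [3.141, 0.058, -0.001]
force: [-0.3, -1.8, -0.3]
width: 0.826
gripper_force: 0.0
```

```bash
python3 - <<'E'
from h import *
s=observe();print(s['position'],s['force'],s['width'])
im,d=snap('scene');W=world('scene',d)
cv2.imwrite('pics/s4.png',cv2.resize(im[130:310,150:400,::-1],None,fx=3,fy=3))
I=im.astype(int);m=(I[...,2]-I[...,1]>14)&(W[...,2]<.12)&(W[...,0]>.42)&(W[...,0]<.7)&(W[...,1]>-.13)&(W[...,1]<.2)
m&=(I[...,0]>I[...,1]+3)
print(m.sum(),W[m].min(0).round(3) if m.any() else '',W[m].max(0).round(3) if m.any() else '')
E
```

```text
[0.66058203 0.07640706 0.18778088] [-0.34324725 -1.7898414  -0.26405118] 0.8260788926168062
0
```

View pics/s4.png

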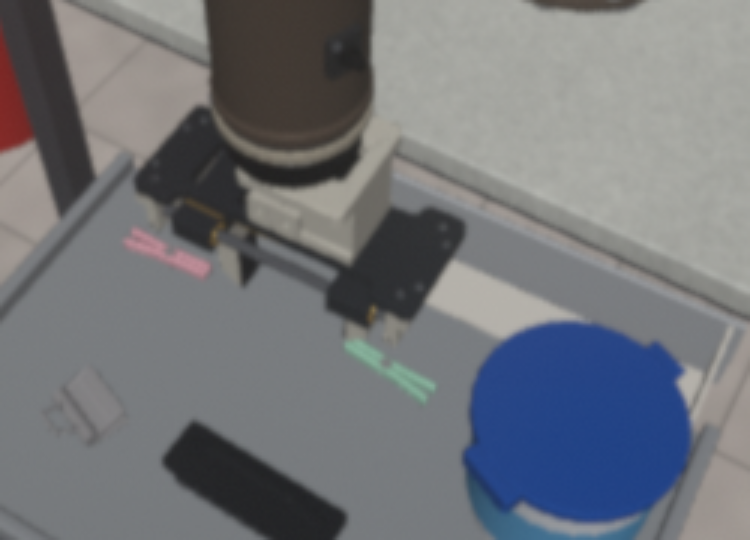

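Lilac is off the deck. The left finger is lined up behind mint (390,370), and pink is untouched at (167,253). Next is mint.

>>> apply_moves([
  [100,0.05,0,-0.3,0],
  [100,0,0,-0.4,0],
  [100,0,0,-0.4,0],
  [100,0,0,-0.26,0],
  [100,0,0,0,0],
  [100,0,0,0,0],
])

```text
clock: 7.32
position: [0.6638, 0.0771, 0.1075]
ee_rot: [-3.141, -0.059, -0.002]
force: [-0.1, -0.1, 0.1]
width: 1.0
gripper_force: 0.0
```

>>> apply_moves([
  [100,-0.1,0,0,0],
  [100,-0.2,0,0,0],
  [100,-0.2,0,-0.02,0],
  [100,-0.2,0,0,0],
  [100,-0.2,0,-0.02,0],
  [100,-0.2,0,0,0],
  [100,-0.2,0,0,0],
  [100,-0.2,0,0,0],
  [100,-0.2,0,0,0],
  [100,-0.2,0,0,0],
  [100,-0.2,0,0,0],
  [100,0,0,0,0],
])

```text
clock: 8.82
position: [0.5364, 0.0771, 0.1044]
ee_rot: [3.141, 0.06, -0.001]
force: [0.2, -0.9, 0.0]
width: 1.0
gripper_force: 0.0
```

>>> apply_moves([
  [40,0,0,0.5,0],
  [40,0,0,0.5,0],
  [40,0.35,-0.4,0.4,0],
  [40,0.5,-0.5,0,0],
  [40,0.5,-0.5,0,0],
  [40,0.5,-0.5,0,0],
  [40,0.3,-0.4,0,0],
  [40,0,0,0,0],
])

```text
clock: 9.82
position: [0.6675, -0.0643, 0.1877]
ee_rot: [3.14, 0.053, 0.0]
force: [-0.8, -0.1, -0.2]
width: 0.398
gripper_force: 0.0
```

```bash
python3 - <<'E'
from h import *
s=observe();print(s['position'],s['force'],s['width'])
im,d=snap('scene');t,_=snap('top')
cv2.imwrite('pics/s5.png',np.hstack([cv2.resize(im[130:330,150:400,::-1],(400,320)),cv2.resize(t[40:220,95:305,::-1],(373,320))]))
E
```

```text
[ 0.66748251 -0.06427784  0.1876919 ] [-0.78988832 -0.09129233 -0.16660558] 0.3978452569234143
```

View pics/s5.png

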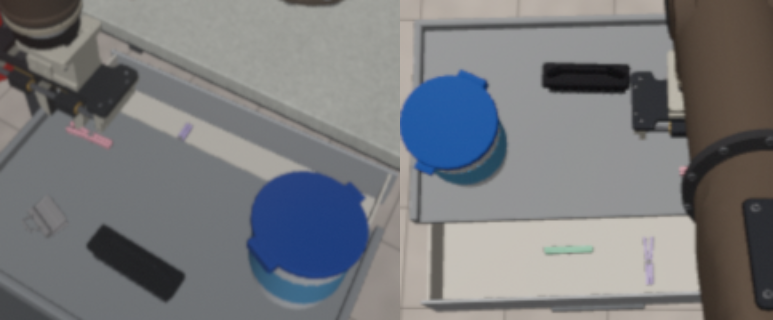

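Mint (568,250) and lilac (648,260) are in the drawer, in the right half of the picture. Pink next.

>>> apply_moves([
  [40,0,0,-0.3,0],
  [40,0,0,-0.4,0],
  [40,0,0,-0.4,0],
  [40,0,0,-0.28,0],
  [40,0,0,0,0],
])

```text
clock: 10.55
position: [0.6651, -0.0604, 0.1038]
ee_rot: [-3.141, -0.061, 0.005]
force: [0.6, 0.1, 1.3]
width: 0.403
gripper_force: 0.0
```

>>> apply_moves([
  [40,-0.1,0,0,0],
  [40,-0.2,0,0,0],
  [40,-0.2,0,-0.02,0],
  [40,-0.2,0,0,0],
  [40,-0.2,0,-0.02,0],
  [40,-0.2,0,0,0],
  [40,-0.2,0,0,0],
  [40,-0.2,0,0,0],
  [40,-0.2,0,0,0],
  [40,-0.2,0,0,0],
  [40,-0.2,0,0,0],
  [40,0,0,0,0],
])

```text
clock: 12.05
position: [0.5394, -0.061, 0.1032]
ee_rot: [3.141, 0.059, -0.001]
force: [-0.2, -0.2, 0.0]
width: 0.398
gripper_force: 0.0
```

>>> apply_moves([
  [0,0,0,0.5,0],
  [0,0,0,0.5,0],
  [0,-0.45,0.5,0.3,0],
  [0,-0.5,0.6,0,0],
  [0,-0.5,0.6,0,0],
  [0,-0.5,0.6,0,0],
  [0,-0.43,0.4,0,0],
  [0,0,0,0,0],
])

```text
clock: 13.05
position: [0.3964, 0.1029, 0.1815]
ee_rot: [-3.141, -0.066, -0.001]
force: [0.2, -0.3, -1.4]
width: 0.006
gripper_force: 0.0
```

```bash
python3 - <<'E'
from h import *
s=observe();print(s['position'],s['force'],s['width'])
im,d=snap('scene');t,D=snap('top')
W=world('scene',d)
cv2.imwrite('pics/s6.png',np.hstack([cv2.resize(im[130:330,150:400,::-1],(400,320)),cv2.resize(t[40:260,95:305,::-1],(373,390))[:320]]))
E
```

```text
[0.39638414 0.10291784 0.18147487] [ 0.20597122 -0.33723968 -1.36080342] 0.005567835225088652
```

View pics/s6.png

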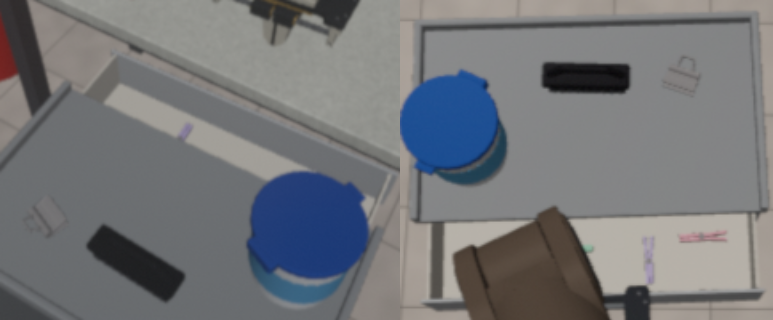

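All three pegs are in the drawer: mint (588,248), lilac (649,260) and pink (703,237). The bucket, brush and clip haven't moved. Now I'll shut the drawer.

>>> apply_moves([
  [0,0,0,-0.5,0],
  [0,0,0,-0.5,0],
  [0,0,0,-0.5,0],
  [0,0,0,-0.5,0],
  [0,0,0,-0.1,0],
  [0,0.3,0,0,0],
  [0,0.2,0,0,0],
  [0,0.15,0,0,0],
  [0,0.15,0,0,0],
  [0,0.15,0,0,0],
  [0,0,0,0,0],
])

```text
clock: 14.52
position: [0.4554, 0.1011, 0.0552]
ee_rot: [-3.141, -0.059, -0.001]
force: [0.1, -0.3, 0.9]
width: 0.001
gripper_force: 0.0
```

>>> apply_moves([
  [0,0.15,0,0,0],
  [0,0.15,0,0,0],
  [0,0.15,0,0,0],
  [0,0.15,0,0,0],
  [0,0.15,0,0,0],
  [0,0.15,0,0,0],
  [0,0.15,0,0,0],
  [0,0.15,0,0,0],
  [0,0,0,0,0],
])

```text
clock: 15.65
position: [0.5279, 0.1008, 0.0552]
ee_rot: [3.141, 0.058, 0.002]
force: [0.3, 0.1, -0.3]
width: 0.004
gripper_force: 0.0
```

>>> apply_moves([
  [0,0.1,0,0,0],
  [0,0.1,0,0,0],
  [0,0.06,0,0,0],
  [0,0.05,0,0,0],
])

```text
clock: 16.15
position: [0.5453, 0.1012, 0.0551]
ee_rot: [-3.141, -0.059, 0.0]
force: [-2.1, 1.9, 0.2]
width: 0.006
gripper_force: 0.8
```

>>> apply_moves([
  [0,0.04,0,0,0],
  [0,0.04,0,0,0],
  [0,0,0,0,0],
])

```text
clock: 16.52
position: [0.549, 0.1011, 0.055]
ee_rot: [3.141, 0.06, -0.003]
force: [-4.6, 0.3, 2.1]
width: 0.003
gripper_force: 2.4
```

>>> apply_moves([
  [0,0.04,0,0,0],
  [0,0.04,0,0,0],
  [0,0,0,0,0],
])

```text
clock: 16.9
position: [0.5489, 0.1009, 0.0546]
ee_rot: [3.139, 0.061, -0.016]
force: [-22.0, 1.0, 16.3]
width: 0.004
gripper_force: 10.8
```

The TCP has stopped at x 0.549 with 22 N, so the drawer is shut. I'll back off and check.

>>> apply_moves([
  [0,-0.15,0,0,0],
  [0,-0.4,0,0,0],
  [0,-0.5,0,0,0],
  [0,-0.5,0,0.1,0],
  [0,-0.5,0,0.5,0],
  [0,0,-0.6,0.6,0],
  [0,0,-0.8,0.6,0],
  [0,0,-0.8,0,0],
  [0,0,-0.8,0,0],
  [0,0,-0.8,0,0],
  [0,0,0,0,0],
])

```text
clock: 18.27
position: [0.4318, -0.1312, 0.1634]
ee_rot: [3.139, 0.048, 0.002]
force: [-0.0, 0.5, -0.1]
width: 0.003
gripper_force: 0.0
```

```bash
python3 - <<'E'
from h import *
s=observe();print(s['clock'],s['position'],s['force'])
im,d=snap('top');W=world('top',d)
for u in(130,160,200,240,280): print(u,[(v,*W[v,u].round(3)[[0,2]].tolist()) for v in range(158,172)])
cv2.imwrite('pics/t7.png',cv2.resize(im[30:230,85:325,::-1],(720,600)))
E
```

```text
18.275 [ 0.43176367 -0.1312375   0.16336094] [-0.04881731  0.54235095 -0.08779145]
130 [(158, 0.574, 0.099), (159, 0.571, 0.1), (160, 0.569, 0.099), (161, 0.566, 0.102), (162, 0.564, 0.099), (163, 0.561, 0.098), (164, 0.559, 0.098), (165, 0.559, 0.087), (166, 0.557, 0.084), (167, 0.554, 0.086), (168, 0.553, 0.078), (169, 0.551, 0.075), (170, 0.552, 0.059), (171, 0.551, 0.053)]
160 [(158, 0.574, 0.101), (159, 0.572, 0.099), (160, 0.57, 0.098), (161, 0.566, 0.101), (162, 0.565, 0.098), (163, 0.563, 0.094), (164, 0.561, 0.093), (165, 0.561, 0.08), (166, 0.557, 0.085), (167, 0.555, 0.083), (168, 0.555, 0.074), (169, 0.555, 0.06), (170, 0.555, 0.049), (171, 0.556, 0.035)]
200 [(158, 0.575, 0.102), (159, 0.572, 0.102), (160, 0.57, 0.099), (161, 0.568, 0.099), (162, 0.565, 0.099), (163, 0.585, 0.007), (164, 0.563, 0.086), (165, 0.561, 0.082), (166, 0.559, 0.081), (167, 0.559, 0.07), (168, 0.56, 0.056), (169, 0.559, 0.048), (170, 0.558, 0.037), (171, 0.559, 0.024)]
240 [(158, 0.577, 0.097), (159, 0.574, 0.098), (160, 0.571, 0.099), (161, 0.57, 0.092), (162, 0.589, 0.006), (163, 0.567, 0.083), (164, 0.564, 0.086), (165, 0.563, 0.076), (166, 0.564, 0.063), (167, 0.564, 0.053), (168, 0.564, 0.042), (169, 0.562, 0.037), (170, 0.564, 0.015), (171, 0.564, 0.006)]
280 [(158, 0.577, 0.098), (159, 0.575, 0.097), (160, 0.573, 0.094), (161, 0.591, 0.012), (162, 0.571, 0.082), (163, 0.568, 0.082), (164, 0.567, 0.076), (165, 0.567, 0.064), (166, 0.568, 0.049), (167, 0.567, 0.042), (168, 0.568, 0.028), (169, 0.568, 0.015), (170, 0.567, 0.005), (171, 0.574, -0.038)]
```

View pics/t7.png

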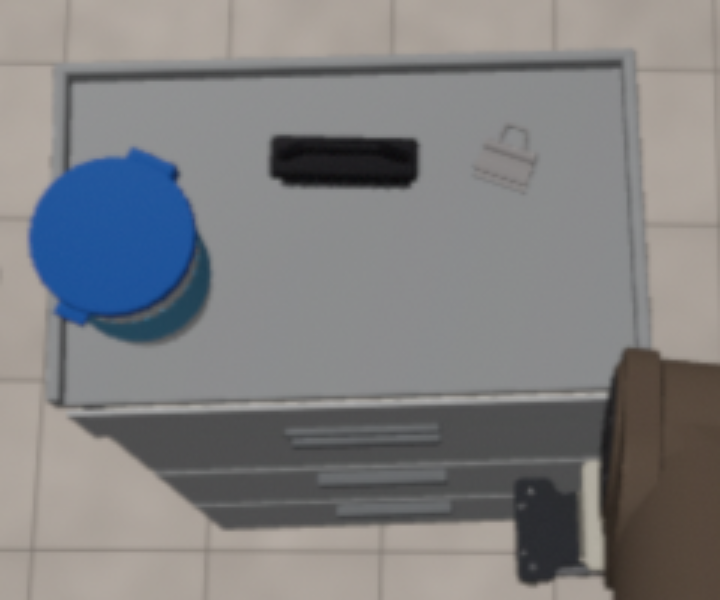

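The drawer is fully shut: its face stands about 6 mm in front of the deck edge. The deck is clear of pegs, and the bucket, brush and clip haven't moved.

```bash
python3 -c "
from cell import arm
print(arm.sign_off())"
```

```text
the job is handed in; nothing more can be done
None
```

I swept all three pegs into the drawer and pushed it fully shut; the bucket, brush and clip stayed where they were, and I handed the job in after about 18 s on the robot's clock.

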